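# Find the high side of a copper pot on its arbor with the plunger gauge

## Robot

A 7-joint arm with a two-finger parallel gripper is mounted at the origin on the work surface. World frame = base frame: x ahead of the robot, y to its left, z up, the work surface at z = 0. Lengths are in m, angles in rad, forces in N, time in s.
With the tool pointing down it reaches from about 0.4 to 0.85 m from the base axis. Payload 10.4 kg.
Tool frame: the origin (TCP) lies between the finger pads; the fingertips stand 11 mm ahead of it and the grasp point (between the pads) lies 8 mm behind it; x points along the fingers, y is the direction in which the jaws open and shut, and the axes are right-handed (so a half turn about x gives the same grasp; the last joint's range is limited). The gripper opens to 87 mm and grips with 3 to 60 N. Pads are 19 mm wide; open, the fingers measure 117 mm over their backs; the gripper's body (75 mm by 190 mm) begins 51 mm behind the grasp point.
Start: joints at [1.1, 0.332, -0.065, 1.46, 0.022, 1.35, -0.088], TCP at [0.271, -0.563, 0.234] pointing down, gripper open.
Joint ranges: [-2.6, 2.6], [-0.5, 2.12], [-1.47, 1.34], [0.16, 2.42], [-1.27, 4.41], [0.06, 2.06], [-2.6, 2.6]. Speed limits (rad/s): [2.22, 2.22, 2.79, 2.79, 3.14, 3.14, 3.14].

## Interface

Orientations are given as a unit quaternion [x, y, z, w].
In Python, from bench import r, cams, ticket gives the robot as it stands. The module is installed in compiled form; this text tells all that it offers.
- The arm moves only by the tool drive_tool, never from a script. Its argument "moves" is text: rows parted by semicolons, each of 5 numbers parted by spaces: the shift along the world's x, y, z in m, then the turn about the world's z in degrees, then the closure, from 0 (fully open) to 1 (shut). In form: x y z twist grip; .... A call has 1 to 20 rows; each row shifts and turns the commanded pose from where the row before left it; what a row does not reach is not made up. A row lasts 1/8 s, in which the tool goes at most 62.5 mm and 10.7 degrees, less where a joint would pass 70% of its speed; a pose out of reach is approached as far as the arm can. A call is refused whole if a number of a shift passes 0.0625 or a number of a turn 10.7, either way. A call with a gripper value outside its range is refused whole. The fingers move at their own pace and stop on an object; "newtons" is the grip in N (left out, the last holds). Time passes only in rows, so rows that do not move let the fingers close. It gives the time, the measured TCP pose, the force and the opening at its end, in the units of the state.
- r.read_state(): the state, without advancing time (a new reading comes with each control period).
- cams.camera(name): name is "side" or "top"; returns a dict with "color" (480x640x3 uint8, red, green, blue), "fx", "fy", "cx", "cy" (pixels), "distortion" ([k1, k2, p1, p2, k3] as OpenCV has them; the pictures are not rectified), "extrinsics" (4x4, takes a point from camera to world coordinates). Camera axes: x right, y down, z forward; pixel columns grow to the right and rows downward; lengths in m; the calibration is good to about 2 mm. A picture is of the moment at which its call begins. There is no depth.
- ticket.close_job(): hands the job in, once; it reports no verdict.
The state is a dict: "time": time; "joint_positions": joint angles; "joint_vel": joint speeds; "joint_torque": joint torques, N m; "ee_pos": TCP position; "eef_rot": TCP orientation; "ft_force": force on the tool from outside, world axes, zero at the start; "torque": the same for the moment, N m; "width": finger opening in m.
Only numpy, scipy, OpenCV 4.12 (cv2) and the standard library are available. Lean on these libraries where they do the work, as an engineer would, in place of code of your own. Each camera call takes 0.05 s, during which the arm holds its last target.

## Task

The copper pot body sits off-centre on its steel arbor, which lies in the V-blocks. Swing the gauge's arm in over the pot as far as its stop, press the gauge head all the way down so that the sprung plunger rides on the belly, then push the spokes of the star wheel to turn the pot: first find its low side, then leave it at rest with its highest side right under the plunger, the gauge still in place and reading its maximum. Keep off the copper itself and do not disturb the teapot, tea glass, hammer or brass bowl around the fixture.

Things in the scene. Friction and masses are not known exactly. Their poses are not given: they have to be found in the camera images.
- fixture: iron plate 150 x 255 x 12 mm, fixed, with two V-blocks (76 mm across, 24 mm thick, 93 mm tall, at y = +75 and -65 mm) and a gauge column (22 mm thick, 195 mm tall, at x = 0, y = -130 mm). Origin on the bench under the pot's middle; y runs along the arbor towards the star wheel, z up, x square to the arbor, away from the robot. The arbor's axis is 75 mm above the bench
- arbor_mid (a point): point on the axis of the loose steel arbor (18 mm thick, 215 mm long, lying along y in the V-blocks under keeper bars with 2.5 mm play), at the middle of the pot
- pot: spun copper pot body, belly 84 mm across (28 mm wide there), 70 mm long, stuck on the arbor a few mm off-centre and turning with it as one piece. Origin on the arbor's axis at the middle of the belly, y along the arbor; the high side lies at an unknown, unmarked angle about y. Not to be touched
- star_hub (a point): centre of the star wheel, on the arbor's axis 125 mm from the pot's middle: hub 32 mm across, 20 mm thick, four round spokes 9 mm thick, ends 56 mm from the axis, along this frame's +z, +x, -z and -x; y is the arbor's axis. Tight on the arbor: the pot turns with it. 2 to 5 N on a spoke, best on one near upright, turns it; it stays where it is left
- gauge_arm (a joint): swing of the gauge's arm about the column, rad: 0 at its stop with the plunger right over the pot's belly; grows as the head swings away in the fixture's +x direction (up to 1.25). Stiff (about 4 N at the head), stays where it is left. The head is 130 mm from the column's axis
- gauge_head (a joint): how far the gauge head is pressed down, m: 0 raised, 0.040 at its lower stop. Stiff (about 5 N presses it down), stays where it is left
- pad_top (a point): middle of the upper face of the black press pad on the gauge head: a disc 36 mm across, 12 mm thick, on a 14 mm rod; 258 mm above the bench with the head raised, 218 mm with it down, the highest thing of the fixture. A 52 mm round dial stands beside the rod (on the +x side when the arm is at its stop), its rim 30 mm lower than the pad's upper face
- plunger (a joint): the gauge's reading, m: 0 with the plunger hanging free, grows as its 8 mm ball tip is pushed up, to 0.020 at most; soft spring, 0.4 to 1.8 N. The dial's needle stands straight up at 0 and turns clockwise, as seen facing the dial, by about 17 degrees per mm
- teapot: finished copper teapot, 100 mm across the belly and 155 mm over spout and handle, 90 mm tall, bystander beyond the fixture; origin under its middle
- tea_glass: tea glass 60 mm across, 85 mm tall, bystander on the robot's side; origin under its middle
- hammer: hammer about 200 mm long lying flat beyond the star wheel's end of the arbor, bystander
- brass_bowl: brass bowl 100 mm across, 45 mm tall, bystander beyond the fixture; origin under its middle

How it is judged:
On the way, in this order (a step that is already met when the one before it is completed fails the run):
1. the gauge arm is swung in to its stop with the head still raised (value of joint gauge_arm below 0.06 rad and value of joint gauge_head below 0.015 m), for 0.1 s.
2. the gauge head is pressed fully down, the plunger riding on the pot (value of joint gauge_arm below 0.06 rad and value of joint gauge_head above 0.037 m and value of joint plunger above 0.0015 m), for 0.2 s.
3. the low side has been turned under the plunger (all of step 2 and value of joint plunger below 0.005 m), for 0.05 s.
4. the high side is turned under the plunger (value of joint gauge_arm below 0.06 rad and value of joint gauge_head above 0.037 m and value of joint plunger above 0.015 m), for 0.2 s.
At the end, for the whole second after the job is handed in: gauge arm within 0.06 rad of its stop, head within 3 mm of its lower stop, the pot at rest in the V-blocks with its high side under the plunger: the reading within about 1 mm of the greatest it reaches in a full turn (about 30 degrees either way) (all of step 4 and value of joint plunger below 0.0175 m and angular speed of pot below 0.1 rad/s and distance between arbor_mid and fixture between 0.071 and 0.079 m); the robot touches nothing.
It fails at once if the robot touches the copper pot body (contact force between any of the fingers, the arm and pot above 0.5 N).
It fails at once if a bystander is shifted by more than 25 mm or tipped (distance of any of teapot, tea_glass, hammer, brass_bowl from where it was at the start of the episode above 0.025 m or angle between any of tea_glass, teapot's own z axis and vertical above 0.5 rad).
It also fails if it takes over 72 s, if anything falls off the work surface, if the arm or the gripper's body presses on something with over 40 N, if the wrist force passes 120 N, or if a joint passes its speed limit or range.

## Working session

There is one attempt and no reset: what is moved stays moved. The work goes in short steps, Python scripts to look and compute and a tool call to move; the robot and the scene stay as the last step left them, time stands still between calls to the robot, and variables do not carry over. Pictures are saved under pics/ and viewed, and the job is handed in when it is done.

Besides the shell and the picture viewer there is one more tool, called after "Request:" as name(argument=value, ...), one argument or row to a line, values as JSON. drive_tool: Moves the arm, as the interface text tells. Its arguments: {"type":"object","properties":{"moves":{"type":"string"},"newtons":{"type":"number"}},"required":["moves"]}

```bash
mkdir -p pics; cat > h.py <<'E'
import numpy as np, cv2
from bench import r,cams,ticket
def snap(n,tag):
    c=cams.camera(n); cv2.imwrite(f'pics/{tag}.png',c['color'][:,:,::-1]); 
    np.savez(f'pics/{tag}.npz',**{k:np.array(v) for k,v in c.items()}); return c
def load(tag): return dict(np.load(f'pics/{tag}.npz'))
def K(c): return np.array([[c['fx'],0,c['cx']],[0,c['fy'],c['cy']],[0,0,1.]])
def ray(c,u,v):
    p=cv2.undistortPoints(np.array([[[u,v]]],float),K(c),np.array(c['distortion']))[0,0]
    T=np.array(c['extrinsics']); return T[:3,3],T[:3,:3]@np.array([p[0],p[1],1])
def atz(c,u,v,z):
    o,d=ray(c,u,v); return o+d*(z-o[2])/d[2]
def proj(c,P):
    T=np.linalg.inv(np.array(c['extrinsics'])); 
    rv,_=cv2.Rodrigues(T[:3,:3]); return cv2.projectPoints(np.array(P,float).reshape(-1,1,3),rv,T[:3,3],K(c),np.array(c['distortion']))[0][:,0]
E
python3 - <<'E'
from h import *
for n in('top','side'):
    c=snap(n,n+'0'); print(n,np.round(c['extrinsics'],3).tolist(),c['fx'])
s=r.read_state(); print(s)
E
```

```text
top [[-0.006, -0.999, 0.053, 0.505], [-1.0, 0.007, 0.009, 0.031], [-0.009, -0.053, -0.999, 1.056], [0.0, 0.0, 0.0, 1.0]] 478.08998909850436
side [[-0.925, -0.279, 0.259, 0.327], [-0.38, 0.711, -0.591, 0.581], [-0.019, -0.645, -0.764, 0.857], [0.0, 0.0, 0.0, 1.0]] 518.9110820330889
{'time': 0.1, 'joint_positions': array([ 1.10038066,  0.33278885, -0.06471358,  1.46086523,  0.021622  ,
        1.34989837, -0.08851962]), 'joint_vel': array([-0.00108482, -0.00225164, -0.00033471, -0.00189052, -0.00153706,
        0.00089882, -0.00082569]), 'joint_torque': array([ 9.22962354e-04, -6.24545002e+01,  2.36962165e-02, -3.90716636e+01,
       -6.16976456e-02,  3.65798268e-02,  2.01909921e-05]), 'ee_pos': array([ 0.27047607, -0.56307034,  0.23284214]), 'eef_rot': array([-0.68932908, -0.15744201,  0.68957873, -0.15658418]), 'ft_force': array([ 0.3470547 , -0.51190417,  0.17196683]), 'torque': array([0.03968357, 0.00294685, 0.04078091]), 'width': 0.08679081286593869}
```

View pics/top0.png

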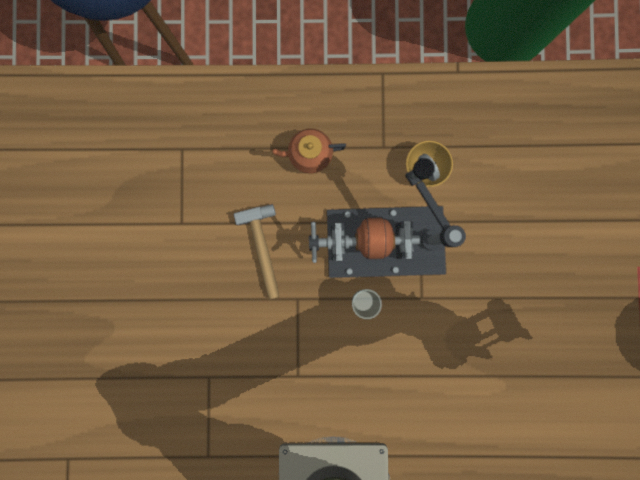

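View pics/side0.png

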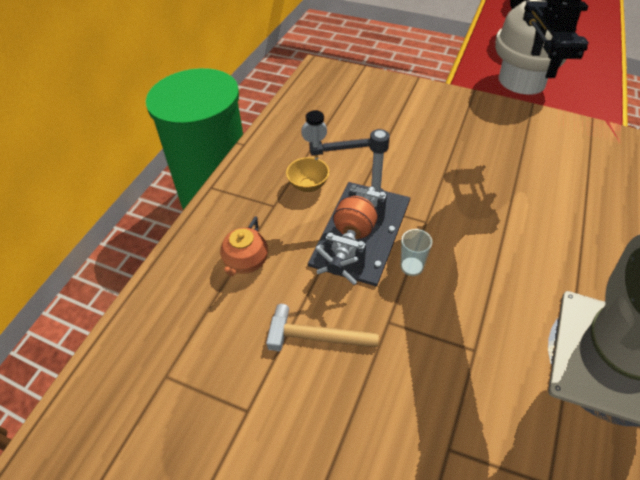

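The top view shows the fixture with the star wheel at (314,242) and the column top at (453,236). The pad is at (425,168), swung out over the bowl, and the glass is at (366,304). I'll enlarge these to measure.

```bash
python3 - <<'E'
from h import *
a=cv2.imread('pics/top0.png')[130:330,230:480]; cv2.imwrite('pics/top0z.png',cv2.resize(a,None,fx=3.0,fy=3.0,interpolation=cv2.INTER_CUBIC))
a=cv2.imread('pics/side0.png')[100:300,210:450]; cv2.imwrite('pics/side0z.png',cv2.resize(a,None,fx=3.0,fy=3.0,interpolation=cv2.INTER_CUBIC))
E
```

```text
(no output)
```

View pics/top0z.png

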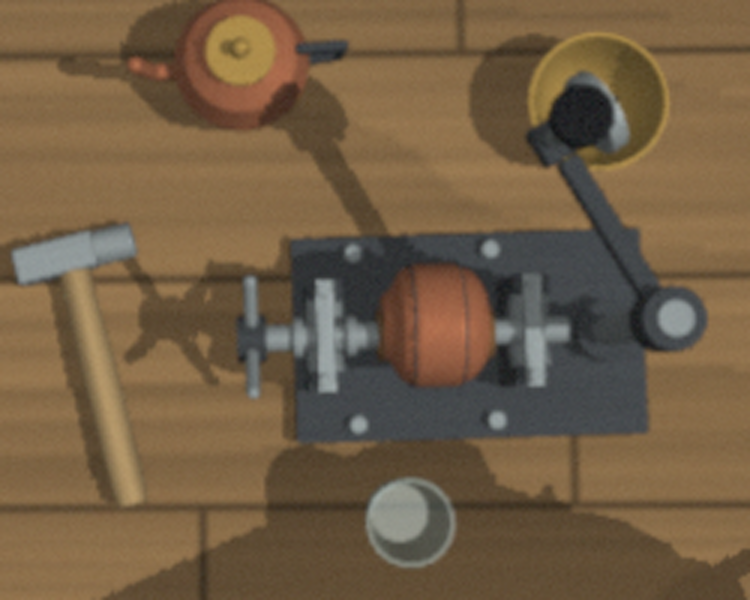

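View pics/side0z.png

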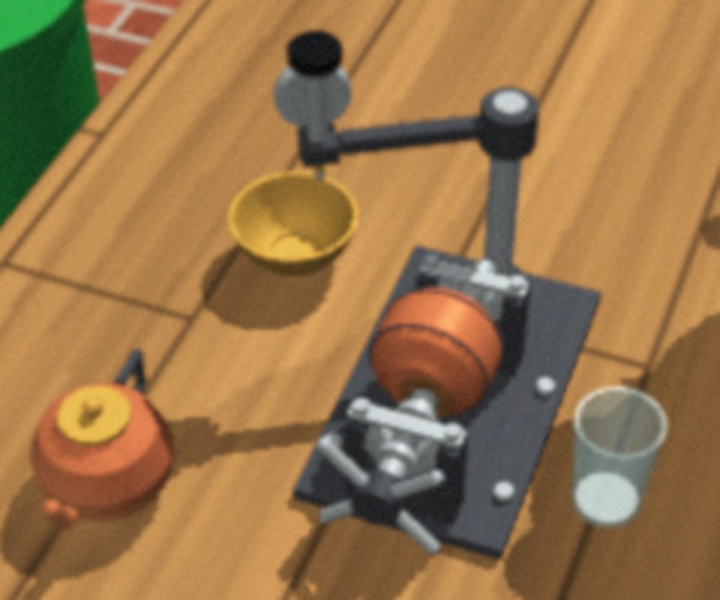

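```bash
python3 - <<'E'
from h import *
t=load('top0');s=load('side0')
Z=lambda u,v:(230+u/3,130+v/3)
S=lambda u,v:(210+u/3,100+v/3)
C=[atz(t,*Z(*p),.012) for p in[(292,240),(638,230),(648,432),(298,442)]]
print('top',np.round(C,4))
cs=[atz(s,*S(*p),.012) for p in[(418,248),(600,294),(500,552),(296,496)]]
print('side',np.round(cs,4))
print('ctr',np.mean(C,0),np.mean(cs,0), [np.linalg.norm(C[i]-C[i-1]) for i in range(4)])
print('glass',atz(t,*Z(398,512),0),atz(t,*Z(411,522),.085))
print('glass side',atz(s,*S(608,497),0),atz(s,*S(620,425),.085))
print('pad top',atz(t,*Z(581,115),.258),'side',atz(s,*S(315,45),.258))
print('col',atz(t,*Z(676,318),.20),'side',atz(s,*S(511,102),.2))
print('wheel',atz(t,*Z(251,337),.095))
print('bowl',atz(t,*Z(598,100),.045),'teapot',atz(t,*Z(238,48),.09))
E
```

```text
top [[ 0.6153  0.0076  0.012 ]
 [ 0.6206 -0.244   0.012 ]
 [ 0.4741 -0.2481  0.012 ]
 [ 0.4682  0.0045  0.012 ]]
side [[ 0.6201 -0.241   0.012 ]
 [ 0.4745 -0.2445  0.012 ]
 [ 0.4694  0.0071  0.012 ]
 [ 0.6126  0.014   0.012 ]]
ctr [ 0.54453872 -0.11998674  0.012     ] [ 0.54414358 -0.11612251  0.012     ] [np.float64(0.14713890443971903), np.float64(0.25168204708027453), np.float64(0.1465917660233629), np.float64(0.25261878349258127)]
glass [ 0.41641798 -0.06841192  0.        ] [ 0.41683404 -0.06904504  0.085     ]
glass side [ 0.41703461 -0.07148728  0.        ] [ 0.41698324 -0.06515041  0.085     ]
pad top [ 0.6581156  -0.14881288  0.258     ] side [ 0.65969086 -0.15058806  0.258     ]
col [ 0.54706172 -0.21582467  0.2       ] side [ 0.54607412 -0.21084064  0.2       ]
wheel [0.54141723 0.03748398 0.095     ]
bowl [ 0.70960053 -0.20892428  0.045     ] teapot [0.73843684 0.04509133 0.09      ]
```

```bash
python3 - <<'E'
from h import *
from scipy.spatial.transform import Rotation as R
s=r.read_state(); M=R.from_quat(s['eef_rot']).as_matrix(); print(np.round(M,3)); print('yaw of tool y',np.degrees(np.arctan2(M[1,1],M[0,1])))
t=load('top0')
Z=lambda u,v:(230+u/3,130+v/3)
for n,p,z in[('arborL',(280,338),.084),('arborR',(560,330),.084),('potL',(437,262),.075),('potR',(437,388),.075),('blk+',(326,335),.093),('blk-',(535,330),.093)]: print(n,np.round(atz(t,*Z(*p),z),4))
E
```

```text
[[-0.001  0.433 -0.901]
 [ 0.001 -0.901 -0.433]
 [-1.    -0.001  0.   ]]
yaw of tool y -64.34105645305415
arborL [0.541  0.0179 0.084 ]
arborR [ 0.5452 -0.1713  0.084 ]
potL [ 0.5927 -0.0901  0.075 ]
potR [ 0.5065 -0.089   0.075 ]
blk+ [ 0.5425 -0.0129  0.093 ]
blk- [ 0.5449 -0.1528  0.093 ]
```

Request:
drive_tool(
  moves="0 0 0.06 0 0.42;0.04 0.04 0.06 0 0.42;0.04 0.04 0 0 0.42;0.04 0.04 0 0 0.42",
  newtons=10,
)

```text
time: 0.6
ee_pos: [0.3819, -0.4519, 0.3393]
eef_rot: [0.69, 0.157, -0.689, 0.157]
ft_force: [1.5, -0.1, -0.2]
width: 0.0558
```

Request:
drive_tool(
  moves="0.045 0.05 0 5 0.38;0.045 0.05 0 0 0.38;0.045 0.05 0 0 0.38;0.045 0.05 0 0 0.38;0.045 0.05 0 0 0.38;0.04 0.05 0 0 0.38;0 0 0 0 0.38;0 0 0 0 0.38;0 0 0 0 0.38",
)

```text
time: 1.72
ee_pos: [0.6284, -0.1737, 0.3391]
eef_rot: [-0.682, -0.186, 0.682, -0.186]
ft_force: [0.5, -0.5, 0.3]
width: 0.0541
```

```bash
python3 - <<'E'
from h import *
s=r.read_state(); print(s['ee_pos'],s['width'])
c=snap('side','side1'); a=c['color'][40:240,210:450,::-1]; cv2.imwrite('pics/side1z.png',cv2.resize(a,None,fx=3.0,fy=3.0,interpolation=cv2.INTER_CUBIC))
E
```

```text
[ 0.62839538 -0.17369257  0.33907062] 0.054094125927419384
```

View pics/side1z.png

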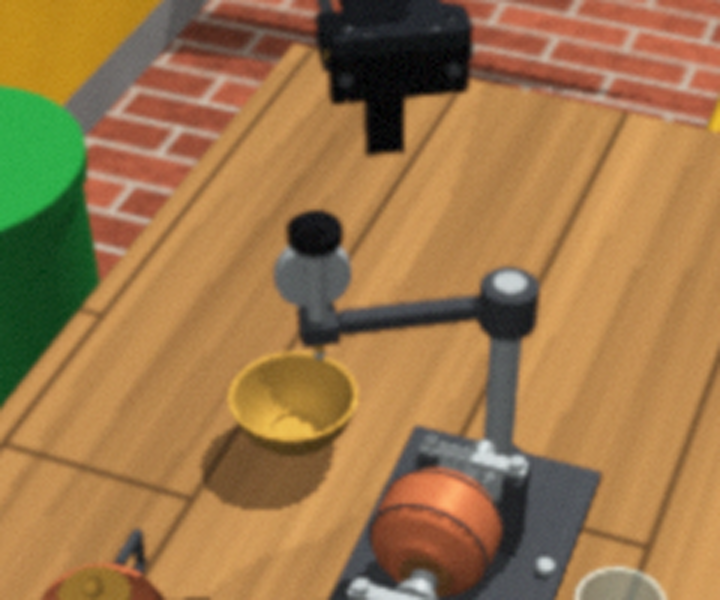

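The jaws are at 54 mm opening, up and to the right of the pad in the side view. I'll move in over it and lower in steps.

Request:
drive_tool(
  moves="0.016 0.012 0 0 0.38;0.015 0.012 0 0 0.38;0 0 -0.03 0 0.38;0 0 -0.03 0 0.38;0 0 0 0 0.38;0 0 0 0 0.38",
)

```text
time: 2.52
ee_pos: [0.6602, -0.1487, 0.2807]
eef_rot: [0.683, 0.186, -0.682, 0.187]
ft_force: [-0.4, -0.4, 0.0]
width: 0.0541
```

```bash
python3 - <<'E'
from h import *
s=r.read_state(); print(s['ee_pos'],s['width'])
c=snap('side','side2'); a=c['color'][60:200,220:400,::-1]; cv2.imwrite('pics/side2z.png',cv2.resize(a,None,fx=4.0,fy=4.0,interpolation=cv2.INTER_CUBIC))
E
```

```text
[ 0.6601971  -0.14871519  0.28068996] 0.05411828837333873
```

View pics/side2z.png

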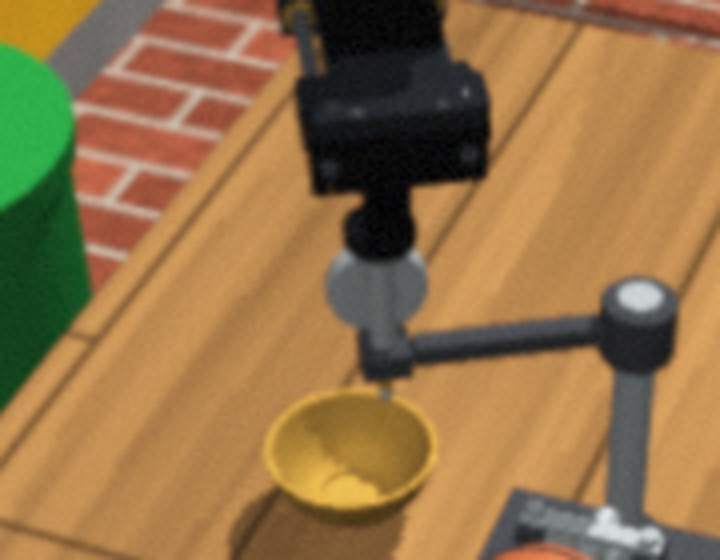

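The near finger lines up in front of the pad at zoomed (380,230), with the jaw plane tangential. Lowering to straddle the pad.

Request:
drive_tool(
  moves="0 0 -0.015 0 0.38;0 0 -0.015 0 0.38;0 0 0 0 0.38;0 0 0 0 0.38",
)

```text
time: 3.08
ee_pos: [0.6601, -0.1479, 0.2491]
eef_rot: [0.682, 0.187, -0.682, 0.187]
ft_force: [-0.4, 0.4, 0.5]
width: 0.0541
```

```bash
python3 - <<'E'
import numpy as np
c=np.array([.5466,-.2179]);
# center path: arm angle phi, tool trails... center ahead by 9mm lead so rear jaw pushes
prev=np.array([.6602,-.1487])
for i,ph in enumerate(np.radians(np.arange(36,102,6))):
    p=c+.130*np.array([np.cos(ph),np.sin(ph)]); print(np.degrees(ph),np.round(p,4),np.round(p-prev,4)); prev=p
E
```

```text
36.0 [ 0.6518 -0.1415] [-0.0084  0.0072]
42.0 [ 0.6432 -0.1309] [-0.0086  0.0106]
48.00000000000001 [ 0.6336 -0.1213] [-0.0096  0.0096]
54.0 [ 0.623  -0.1127] [-0.0106  0.0086]
59.99999999999999 [ 0.6116 -0.1053] [-0.0114  0.0074]
66.0 [ 0.5995 -0.0991] [-0.0121  0.0062]
72.0 [ 0.5868 -0.0943] [-0.0127  0.0049]
78.0 [ 0.5736 -0.0907] [-0.0131  0.0035]
84.0 [ 0.5602 -0.0886] [-0.0134  0.0021]
90.0 [ 0.5466 -0.0879] [-0.0136  0.0007]
96.00000000000001 [ 0.533  -0.0886] [-0.0136 -0.0007]
```

Request:
drive_tool(
  moves="-0.004 0.003 0 3 0.38;-0.004 0.004 0 3 0.38;-0.0086 0.0106 0 6 0.38;-0.0096 0.0096 0 6 0.38;-0.0106 0.0086 0 6 0.38;-0.0114 0.0074 0 6 0.38;-0.0121 0.0062 0 6 0.38;-0.0127 0.0049 0 6 0.38;-0.0131 0.0035 0 6 0.38;-0.0067 0.001 0 3 0.38;0 0 0 0 0.38",
)

```text
time: 4.45
ee_pos: [0.5674, -0.0893, 0.2499]
eef_rot: [0.535, 0.462, -0.535, 0.463]
ft_force: [0.2, -0.4, -0.4]
width: 0.0541
```

```bash
python3 - <<'E'
from h import *
c=snap('top','top3'); a=c['color'][130:330,230:480,::-1]; cv2.imwrite('pics/top3z.png',cv2.resize(a,None,fx=3.0,fy=3.0,interpolation=cv2.INTER_CUBIC))
c=snap('side','side3'); a=c['color'][60:260,220:460,::-1]; cv2.imwrite('pics/side3z.png',cv2.resize(a,None,fx=3.0,fy=3.0,interpolation=cv2.INTER_CUBIC))
E
```

```text
(no output)
```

View pics/side3z.png

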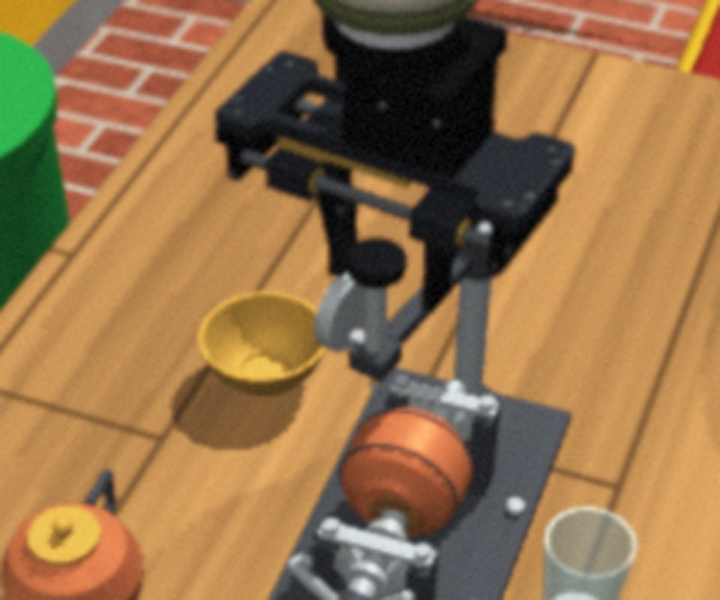

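View pics/top3z.png

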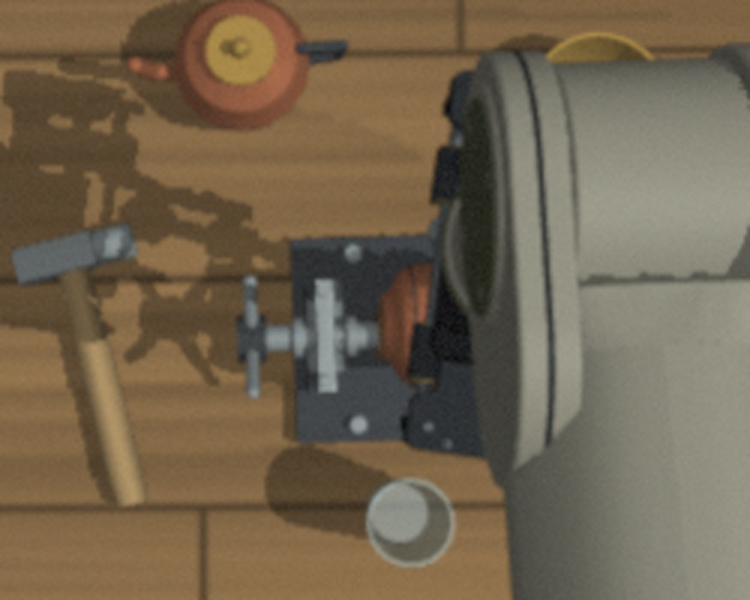

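The pad sits between the jaws at zoomed (376,262) and follows them. On to the stop.

Request:
drive_tool(
  moves="-0.01 0.001 0 3 0.38;-0.01 0 0 0 0.38;-0.008 0 0 0 0.38;-0.004 0 0 0 0.38;0 0 0 0 0.38",
)

```text
time: 5.18
ee_pos: [0.5369, -0.0876, 0.2495]
eef_rot: [0.524, 0.475, -0.521, 0.477]
ft_force: [11.9, 3.1, -4.0]
width: 0.0543
```

Request:
drive_tool(
  moves="-0.002 0 0 0 0.38;-0.002 0 0 0 0.38;0 0 0 0 0.38",
)

```text
time: 5.55
ee_pos: [0.5342, -0.0874, 0.2496]
eef_rot: [0.525, 0.475, -0.521, 0.478]
ft_force: [20.3, 3.3, -8.0]
width: 0.0591
```

Force rose to 20 N with almost no travel, so the arm is at its stop. I'll back off inside the slack, lift, shut the jaws and look.

Request:
drive_tool(
  moves="0.007 0 0 0 0.38;0.004 0 0 0 0.38;0 0 0.03 0 0.38;0 0 0.04 0 0.38;0 0.0 0.03 0 1;0 0 0 0 1",
)

```text
time: 6.3
ee_pos: [0.5428, -0.0884, 0.3512]
eef_rot: [0.523, 0.475, -0.522, 0.477]
ft_force: [-0.3, -0.6, 0.2]
width: 0.0411
```

```bash
python3 - <<'E'
from h import *
s=r.read_state(); print(s['ee_pos'],s['width'])
c=snap('side','side4'); a=c['color'][60:260,220:460,::-1]; cv2.imwrite('pics/side4z.png',cv2.resize(a,None,fx=3.0,fy=3.0,interpolation=cv2.INTER_CUBIC))
E
```

```text
[ 0.5427791  -0.08842725  0.35120711] 0.041132452392094586
```

View pics/side4z.png

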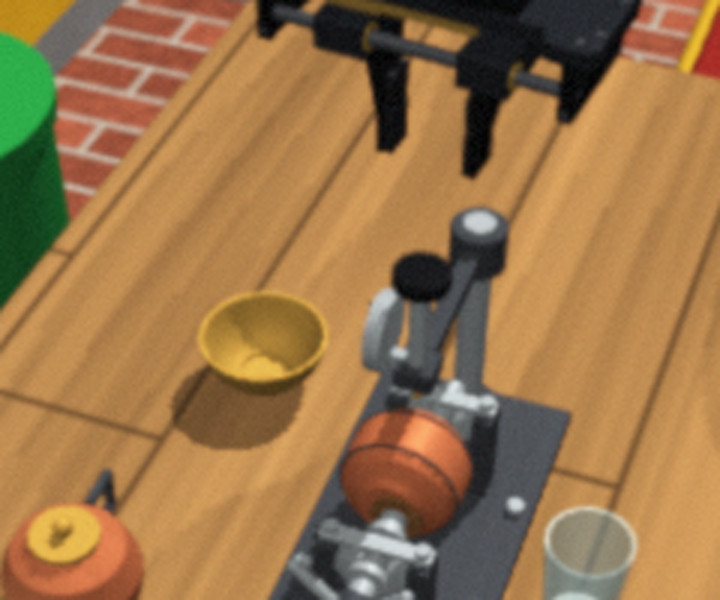

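```bash
python3 - <<'E'
from h import *
s=load('side4'); print(atz(s,220+421/3,60+275/3,.258))
for a in(0,.06,.1,.2):
    p=[.5466+.13*np.sin(a-.022),-.2179+.13*np.cos(a-.022),.258]; print(a,p[:2],(proj(s,[p])[0]-[220,60])*3)
E
```

```text
[ 0.54407303 -0.08172997  0.258     ]
0 [np.float64(0.5437402307010836), np.float64(-0.08793145873113381)] [425.10094363 268.66390221]
0.06 [np.float64(0.5515388111925018), np.float64(-0.08799384870605698)] [412.61930133 265.4519626 ]
0.1 [np.float64(0.5567297211673191), np.float64(-0.08829525954243661)] [404.49273414 263.05618214]
0.2 [np.float64(0.5696179988080915), np.float64(-0.08995402807876016)] [384.97081449 256.21912178]
```

Request:
drive_tool(
  moves="0 0 -0.02 0 1;0 0 -0.02 0 1;0 0 0 0 1;0 0 0 0 1",
)

```text
time: 6.85
ee_pos: [0.5422, -0.0883, 0.3092]
eef_rot: [-0.523, -0.476, 0.523, -0.476]
ft_force: [0.7, -0.4, 0.5]
width: 0.0021
```

The pad measures x = 0.544, so the arm is within about 0.01 rad of its stop. Now press down.

Request:
drive_tool(
  moves="0.0015 0.002 -0.018 0 1;0 0 -0.018 0 1;0 0 -0.01 0 1;0 0 -0.008 0 1;0 0 -0.008 0 1;0 0 -0.008 0 1;0 0 -0.008 0 1;0 0 0 0 1",
)

```text
time: 7.85
ee_pos: [0.5436, -0.0862, 0.2305]
eef_rot: [-0.523, -0.476, 0.523, -0.476]
ft_force: [-0.4, -0.2, 0.2]
width: 0.0006
```

Request:
drive_tool(
  moves="0 0 -0.002 0 1;0 0 -0.002 0 1;0 0 0 0 1",
)

```text
time: 8.22
ee_pos: [0.5447, -0.0863, 0.2292]
eef_rot: [0.523, 0.475, -0.522, 0.477]
ft_force: [-3.7, 0.7, 14.6]
width: 0.0006
```

Request:
drive_tool(
  moves="0 0 -0.003 0 1;0 0 0 0 1",
)

```text
time: 8.48
ee_pos: [0.5465, -0.0862, 0.229]
eef_rot: [0.525, 0.474, -0.521, 0.479]
ft_force: [-3.3, 1.2, 30.4]
width: 0.0006
```

Request:
drive_tool(
  moves="0 0 0.03 0 1;0 0.03 0.04 0 1;0 0.06 0.02 0 1;0 0.06 0 0 1;0 0 0 0 1;0 0 0 0 1",
)

```text
time: 9.22
ee_pos: [0.5438, 0.0626, 0.3136]
eef_rot: [-0.523, -0.476, 0.523, -0.476]
ft_force: [-0.9, -1.4, -0.8]
width: 0.0001
```

```bash
cat > v.py <<'E'
import sys
from h import *
t=sys.argv[1]
s=r.read_state(); print(s['time'],s['ee_pos'],s['ft_force'])
A=snap('side','s'+t)['color'][110:290,270:430,::-1]
B=snap('top','t'+t)['color'][190:290,290:420,::-1]
A=cv2.resize(A,None,fx=3.2,fy=3.2,interpolation=cv2.INTER_CUBIC)
B=cv2.resize(B,None,fx=2.2,fy=2.2,interpolation=cv2.INTER_CUBIC)
o=np.zeros((600,800,3),np.uint8); o[:A.shape[0],:A.shape[1]]=A; o[:B.shape[0],513:513+B.shape[1]]=B[:,:287]
cv2.imwrite(f'pics/v{t}.png',o)
E
python3 v.py 5
```

```text
9.225 [0.5438193  0.06261551 0.31356437] [-0.86321326 -1.42094023 -0.79997041]
```

View pics/v5.png

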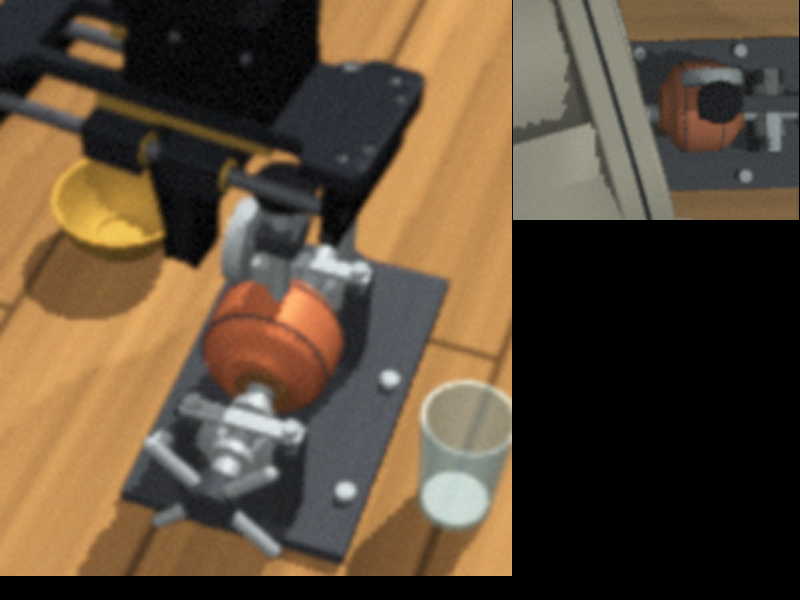

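```bash
cat > pot.py <<'E'
from h import *
from scipy.optimize import least_squares
O=np.array([.5437,-.0879,0.075]); X=np.array([1,.022,0]);Y=np.array([-.022,1,0]);Zv=np.array([0,0,1.])
def mask(c,box):
    hsv=cv2.cvtColor(c['color'],cv2.COLOR_RGB2HSV); m=((hsv[...,0]<9)|(hsv[...,0]>175))&(hsv[...,1]>110)&(hsv[...,2]>40)
    z=np.zeros(m.shape,np.uint8); u0,v0,u1,v1=box; z[v0:v1,u0:u1]=m[v0:v1,u0:u1]
    z=cv2.morphologyEx(z,cv2.MORPH_CLOSE,np.ones((5,5)))
    n,l,st,_=cv2.connectedComponentsWithStats(z); k=1+np.argmax(st[1:,4]); return (l==k).astype(np.uint8)
def model(c,ex,ez,re,ori=O):
    th=np.linspace(0,2*np.pi,60); P=[]
    for y,rr in((-.035,re),(-.014,.042),(.014,.042),(.035,re)):
        P+= [ori+X*(ex+rr*np.cos(t))+Y*y+Zv*(ez+rr*np.sin(t)) for t in th]
    return cv2.convexHull(proj(c,P).astype(np.float32))
E
python3 - <<'E'
from pot import *
box={'top0':(340,205,405,270),'side0':(325,190,382,245)}
for tag in box:
    c=load(tag); m=mask(c,box[tag]); ys,xs=np.nonzero(m); print(tag,m.sum(),xs.min(),xs.max(),ys.min(),ys.max(),xs.mean(),ys.mean())
    o=c['color'][:,:,::-1].copy(); o=cv2.resize(o,None,fx=4,fy=4,interpolation=cv2.INTER_CUBIC)
    cs,_=cv2.findContours(m,0,1); cv2.drawContours(o,[k*4+2 for k in cs],-1,(0,255,0),1)
    for e in((0,0),):
        h=model(c,*e,.03); cv2.polylines(o,[(h*4+2).astype(int)],True,(255,0,0),1)
        z=np.zeros(m.shape,np.uint8); cv2.fillConvexPoly(z,h.astype(int),1); yy,xx=np.nonzero(z); print('model',z.sum(),xx.mean(),yy.mean())
    u0,v0,u1,v1=[4*q for q in box[tag]]; cv2.imwrite(f'pics/m_{tag}.png',np.ascontiguousarray(o[v0-40:v1+40,u0-40:u1+40]))
a=cv2.imread('pics/m_top0.png');b=cv2.imread('pics/m_side0.png');H=max(a.shape[0],b.shape[0])
p=lambda i:cv2.copyMakeBorder(i,0,H-i.shape[0],0,0,0); cv2.imwrite('pics/m0.png',np.hstack([p(a),p(b)]))
E
```

```text
top0 13 365 368 219 225 366.6923076923077 221.15384615384616
model 1428 374.8144257703081 240.60714285714286
side0 714 334 377 199 237 354.05322128851543 219.624649859944
model 1588 358.16876574307304 218.56863979848868
```

View pics/m0.png

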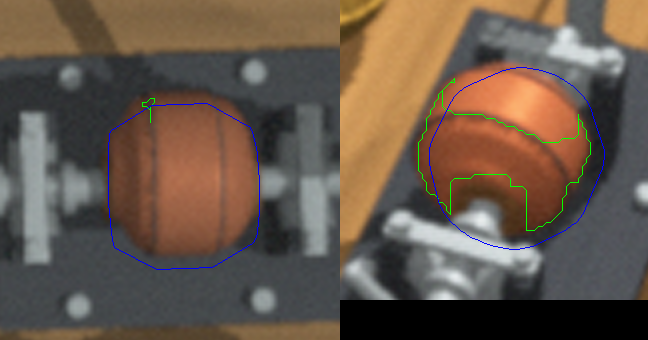

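```bash
python3 - <<'E'
from pot import *
for tag in('top0','side0'):
    c=load(tag); b=proj(c,[O,O+X*.01,O+Zv*.01,O+Y*.01]); print(tag,b[0],(b[1:]-b[0]))
    # reference points
    b=[]
    for n,p in dict(hub=O+.125*Y,blkP=O+Y*.075+Zv*.018,col=O-.13*Y+Zv*.12).items(): print(n,proj(c,[p])[0])
E
```

```text
top0 [374.90009582 241.18414467] [[-0.17280017 -4.87182983]
 [ 0.59557463 -0.19893303]
 [-4.88717774  0.13956114]]
hub [313.92459966 242.92944276]
blkP [338.68515454 241.8898196 ]
col [455.69940362 236.4143856 ]
side0 [358.63909399 219.04898682] [[-4.67988739 -1.26331567]
 [ 0.15065499 -3.32699341]
 [-1.59089149  3.4781967 ]]
hub [337.31346517 265.60967379]
blkP [346.34837649 240.23258407]
col [381.05494939 133.83202823]
```

The head is down and the dial is edge-on to both cameras. From the first pictures the pot is about 6 mm off-centre towards +x and slightly up, so the low side comes on top by pushing the upper spokes towards +x (about 105°). The high side follows after another 180°. I'll place the shut fingers on the −x side of the wheel.

Request:
drive_tool(
  moves="-0.035 -0.011 0 0 1;-0.035 -0.011 -0.02 0 1;0 0 -0.05 0 1;0 0 -0.05 0 1;0 0 -0.04 0 1;0 0 -0.03 0 1;0 0 0 0 1;0 0 0 0 1",
)

```text
time: 10.32
ee_pos: [0.4745, 0.0406, 0.125]
eef_rot: [0.523, 0.476, -0.523, 0.476]
ft_force: [0.0, 0.4, 0.4]
width: 0.0006
```

```bash
python3 v.py 6
```

```text
10.325 [0.47452123 0.04063835 0.12504905] [0.03473901 0.36335102 0.3585984 ]
```

View pics/v6.png

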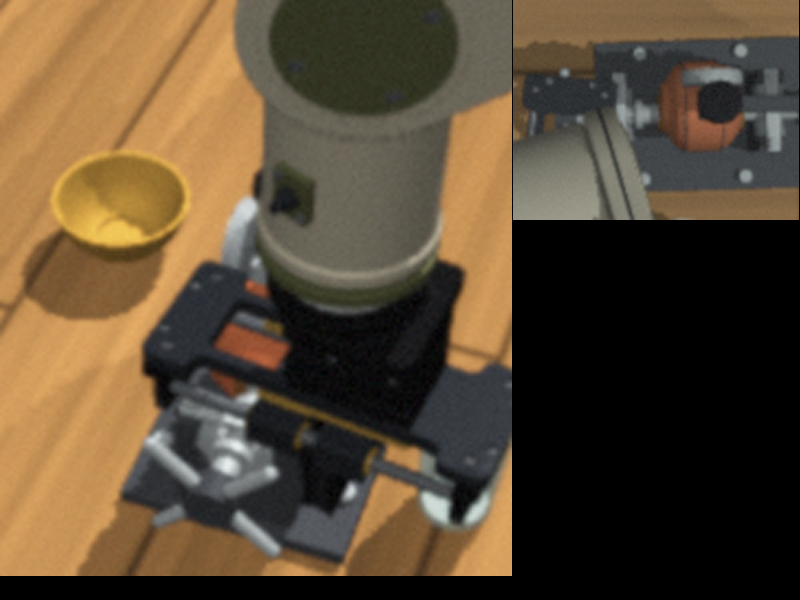

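Request:
drive_tool(
  moves="0 0 -0.009 0 1;0.005 0 0 0 1;0.005 0 0 0 1;0.005 0 0 0 1;0.005 0 0 0 1;0.005 0 0 0 1;0.005 0 0 0 1;0.005 0 0 0 1;0.005 0 0 0 1;0 0 0 0 1",
)

```text
time: 11.68
ee_pos: [0.5142, 0.0411, 0.1147]
eef_rot: [0.523, 0.476, -0.523, 0.476]
ft_force: [-1.2, 0.2, -0.0]
width: 0.0006
```

```bash
python3 v.py 7
```

```text
11.675 [0.51418227 0.04112533 0.11474382] [-1.24949673  0.16706084 -0.03097876]
```

View pics/v7.png

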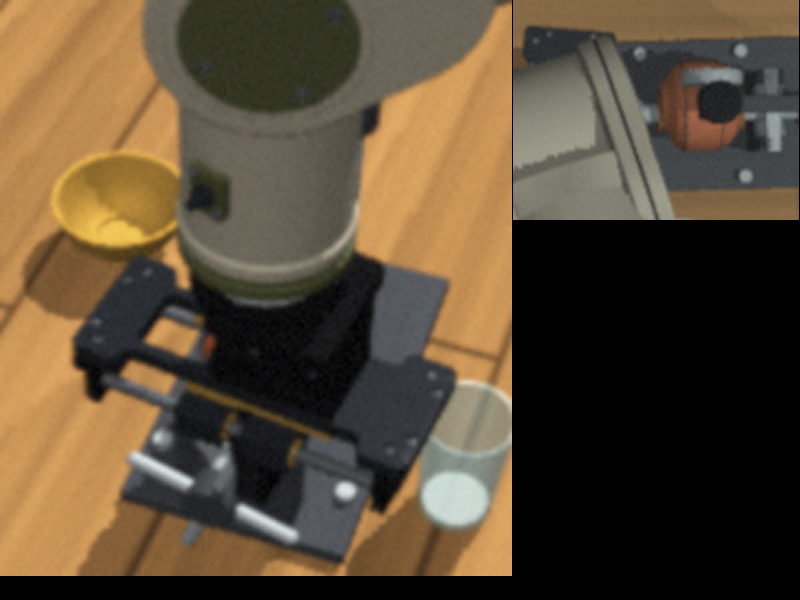

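The wheel has turned about 30–35° and the spokes now run almost level and upright. Continuing the stroke.

Request:
drive_tool(
  moves="0.005 0 0 0 1;0.005 0 0 0 1;0.005 0 0 0 1;0.005 0 0 0 1;0.005 0 0 0 1;0.004 0 0 0 1;0.004 0 0 0 1;0.003 0 0 0 1;0 0 0 0 1;-0.006 0 0 0 1;0 0 0.05 0 1;0 0 0.05 0 1;-0.04 0 0.05 0 1;-0.04 0 0.05 0 1;0 0 0 0 1",
)

```text
time: 13.65
ee_pos: [0.4657, 0.0419, 0.3169]
eef_rot: [0.524, 0.474, -0.521, 0.479]
ft_force: [0.7, 0.5, -0.1]
width: 0.0004
```

```bash
python3 v.py 8
```

```text
13.65 [0.46565006 0.04185082 0.31686203] [ 0.74757168  0.4645573  -0.07111799]
```

View pics/v8.png

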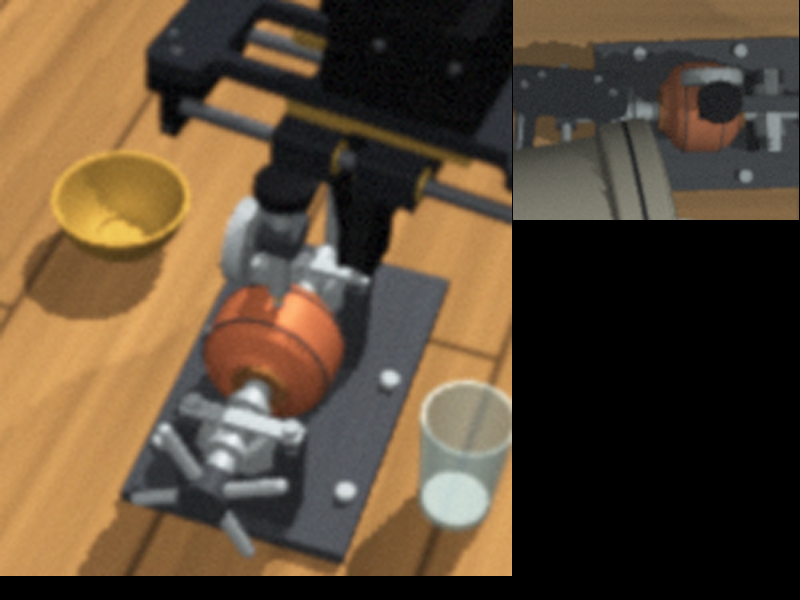

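```bash
cat > ang.py <<'E'
from pot import *
def ang(tag,tips,f=3.2,o=(270,110)):
    c=load(tag); P=np.array(tips)/f+np.array(o); best=[]
    def res(q,full=False):
        a,du,dv=q; T=[O+.125*Y+.056*(X*np.sin(a+k*np.pi/2)+Zv*np.cos(a+k*np.pi/2)) for k in range(4)]
        pr=proj(c,T)+[du,dv]; d=np.linalg.norm(P[:,None]-pr[None],axis=2); return d.min(1)
    for a0 in np.radians(range(-45,45,10)):
        s=least_squares(res,[a0,0,0]); best.append((s.cost,np.degrees(s.x[0]),s.x[1:]))
    b=min(best,key=lambda q:q[0]); print(tag,'alpha mod 90 =',b[1]%90,'cost',b[0],b[2])
E
python3 - <<'E'
from ang import *
ang('s5',[(153,441),(275,473),(275,550),(160,520)])
ang('s8',[(163,432),(285,486),(245,550),(138,497)])
E
```

```text
s5 alpha mod 90 = 47.17021196835705 cost 4.809161442952203 [-0.07854206 -0.26095216]
s8 alpha mod 90 = 29.497269587745464 cost 5.100126350838298 [-2.57825328 -1.74538508]
```

```bash
python3 - <<'E'
from ang import *
ang('s7',[(132,456),(297,538),(190,542)])
ang('s0' if 0 else 'side0',[(325,443),(437,545),(323,516),(440,478)],3,(210,100))
c=load('s8')
for a in (20,30,40,50,60):
    T=[O+.125*Y+.056*(X*np.sin(np.radians(a)+k*np.pi/2)+Zv*np.cos(np.radians(a)+k*np.pi/2)) for k in range(4)]
    print(a,((proj(c,T)-[270,110])*3.2).round().tolist())
E
```

```text
s7 alpha mod 90 = 72.74842483441958 cost 1.0666334713739607 [-0.18768493 -0.25090077]
side0 alpha mod 90 = 44.192978146111315 cost 4.576551105083562 [-0.33174894 -0.12530975]
20 [[184.0, 433.0], [134.0, 493.0], [245.0, 558.0], [302.0, 503.0]]
30 [[169.0, 433.0], [140.0, 503.0], [259.0, 559.0], [296.0, 492.0]]
40 [[156.0, 436.0], [149.0, 514.0], [272.0, 557.0], [287.0, 481.0]]
50 [[145.0, 440.0], [160.0, 524.0], [283.0, 554.0], [275.0, 470.0]]
60 [[137.0, 446.0], [173.0, 533.0], [292.0, 549.0], [262.0, 460.0]]
```

Request:
drive_tool(
  moves="0 0 -0.06 0 1;0 0 -0.06 0 1;0 0 -0.05 0 1;0 0 -0.03 0 1;0 0 -0.01 0 1;0.005 0 0 0 1;0.005 0 0 0 1;0.005 0 0 0 1;0.005 0 0 0 1;0.005 0 0 0 1;0.005 0 0 0 1;0.005 0 0 0 1;0 0 0 0 1;0 0 0 0 1",
)

```text
time: 15.5
ee_pos: [0.493, 0.0429, 0.1006]
eef_rot: [-0.518, -0.481, 0.527, -0.473]
ft_force: [-36.8, 5.1, 22.5]
width: 0.0003
```

```bash
python3 v.py 9
```

```text
15.5 [0.4929674  0.04289434 0.10063137] [-36.79371821   5.12526865  22.53711835]
```

View pics/v9.png

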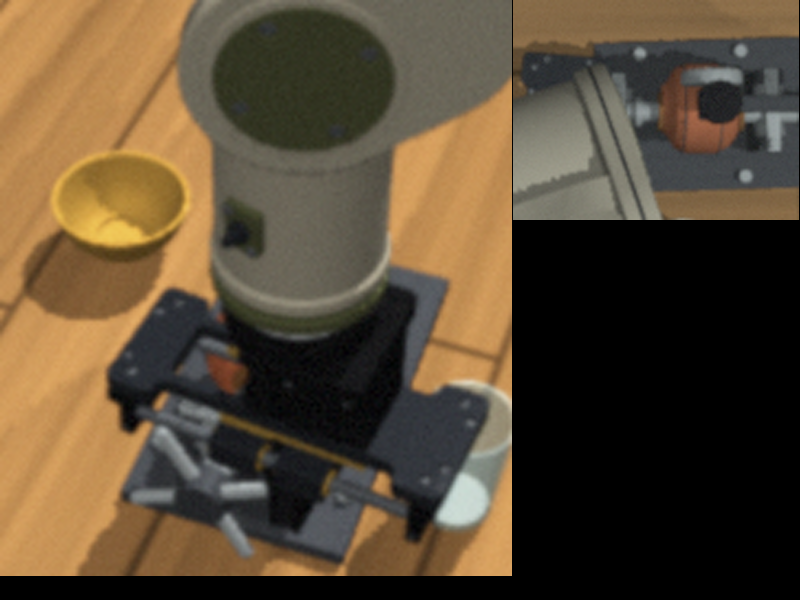

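37 N means the finger is pushing on the spoke's end rather than its side. I'll back off, lift and look closely.

Request:
drive_tool(
  moves="-0.006 0 0 0 1;-0.008 0 0 0 1;-0.01 0 0 0 1;0 0 0.05 0 1;0 0 0.06 0 1;-0.03 0 0.06 0 1;-0.03 0 0.03 0 1;0 0 0 0 1",
)

```text
time: 16.6
ee_pos: [0.4186, 0.0412, 0.301]
eef_rot: [0.524, 0.474, -0.522, 0.478]
ft_force: [0.1, -0.8, -0.9]
width: 0.0008
```

```bash
cat > v2.py <<'E'
import sys
from h import *
t=sys.argv[1]
s=r.read_state(); print(s['time'],s['ee_pos'],s['ft_force'])
A=snap('side','s'+t)['color'][170:290,305:395,::-1]
snap('top','t'+t)
B=load('t'+t)['color'][190:290,290:420,::-1]
A=cv2.resize(A,None,fx=5,fy=5,interpolation=cv2.INTER_CUBIC)
B=cv2.resize(B,None,fx=2.6,fy=2.6,interpolation=cv2.INTER_CUBIC)
o=np.zeros((600,800,3),np.uint8); o[:A.shape[0],:A.shape[1]]=A; o[:B.shape[0],455:455+B.shape[1]]=B[:,:345]
cv2.imwrite(f'pics/v{t}.png',o)
E
python3 v2.py 10
```

```text
16.6 [0.41864091 0.04115372 0.30096755] [ 0.09273892 -0.80061496 -0.87826969]
```

View pics/v10.png

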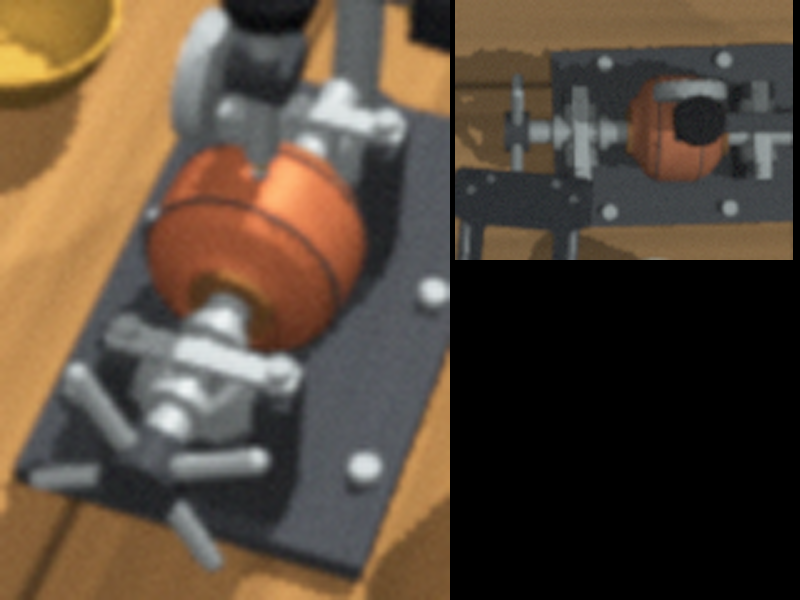

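```bash
python3 - <<'E'
from h import *
a=load('top0')['color'][195:285,300:450,::-1];b=load('t10')['color'][195:285,300:450,::-1]
f=lambda i:cv2.resize(i,(750,298),interpolation=cv2.INTER_CUBIC)[:298]
cv2.imwrite('pics/cmp.png',np.vstack([f(a)[:,:],f(b)]))
E
```

```text
(no output)
```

View pics/cmp.png

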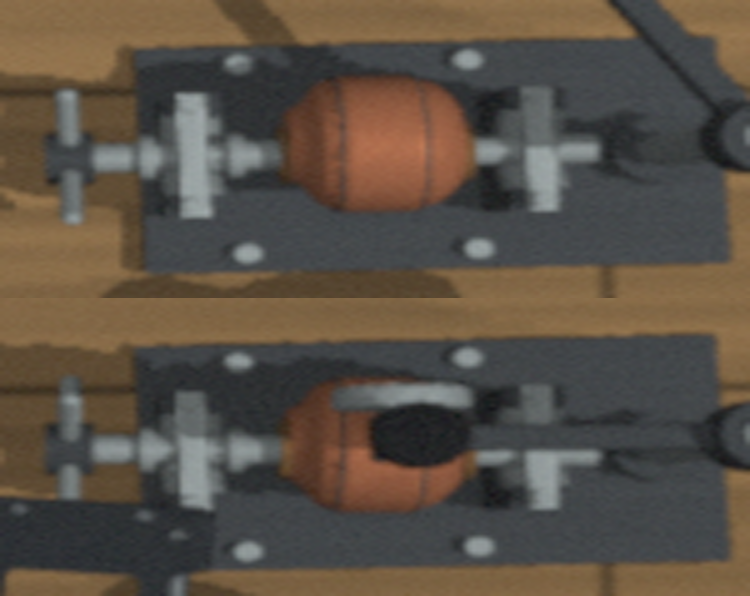

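```bash
python3 - <<'E'
from ang import *
ang('s10',[(75,372),(265,460),(213,565),(35,478)],5,(305,170))
E
```

```text
s10 alpha mod 90 = 30.685962133078803 cost 1.6815257070887264 [-3.10010792 -1.51103658]
```

The arbor has yawed about 4 mm at the hub. The earlier stroke pushed low on the spoke, so it took too much sideways force. From here I'll push near the spoke tips and follow the arc downward from upright to level, which also seats the arbor.

Request:
drive_tool(
  moves="0.05 0 0 0 1;0.05 0 0 0 1;0.03 0 -0.05 0 1;0 0 -0.05 0 1;0 0 -0.04 0 1;0 0 -0.027 0 1;0.006 0 0 0 1;0.005 0 -0.002 0 1;0.005 0 -0.003 0 1;0.004 0 -0.003 0 1;0 0 0 0 1",
)

```text
time: 18.08
ee_pos: [0.5691, 0.0411, 0.1234]
eef_rot: [0.523, 0.476, -0.523, 0.476]
ft_force: [0.2, -0.3, -0.0]
width: 0.0005
```

```bash
python3 v2.py 11
```

```text
18.075 [0.56907105 0.04111352 0.12340862] [ 0.19627677 -0.30538127 -0.03342221]
```

View pics/v11.png

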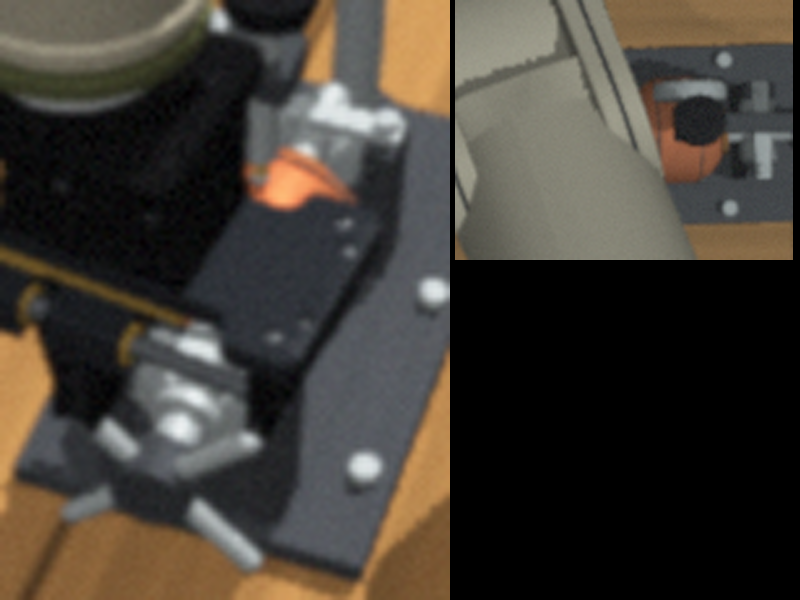

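The hub is back at (160,465) and the force stays small, so this works. Continuing the arc.

Request:
drive_tool(
  moves="0.003 0 -0.003 0 1;0.003 0 -0.004 0 1;0.003 0 -0.004 0 1;0.002 0 -0.004 0 1;0 0 0 0 1;-0.004 0 0.01 0 1;0 0 0.05 0 1;0 0 0.05 0 1;-0.05 0 0.06 0 1;-0.05 0 0.02 0 1;-0.05 0 0 0 1;0 0 0 0 1",
)

```text
time: 19.68
ee_pos: [0.4333, 0.0412, 0.2876]
eef_rot: [-0.522, -0.474, 0.523, -0.478]
ft_force: [1.0, -0.6, 1.2]
width: 0.0007
```

```bash
python3 v2.py 12
```

```text
19.675 [0.43326463 0.04119519 0.2876037 ] [ 0.97633418 -0.59490976  1.19923055]
```

View pics/v12.png

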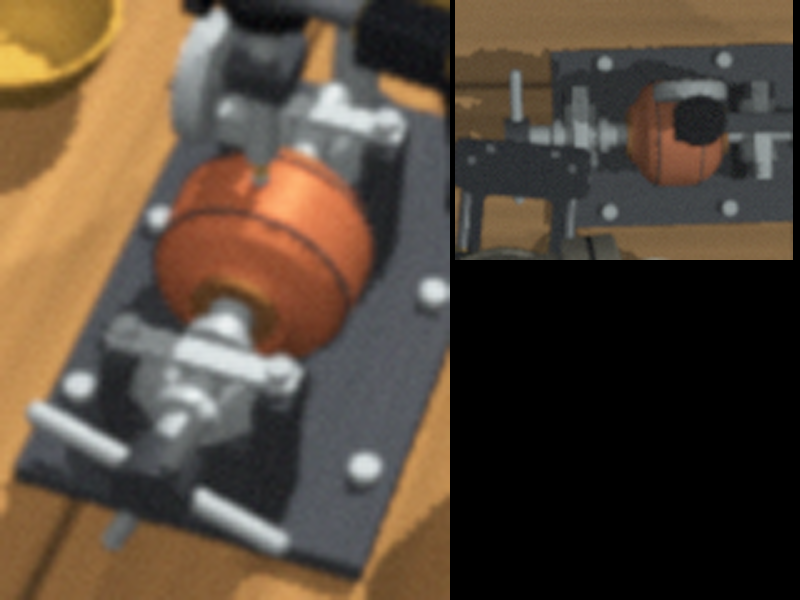

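```bash
cat > ov.py <<'E'
from pot import *
def ov(tag,es,crop,f,out,re=.026):
    c=load(tag); u0,v0,u1,v1=crop
    o=cv2.resize(np.ascontiguousarray(c['color'][v0:v1,u0:u1,::-1]),None,fx=f,fy=f,interpolation=cv2.INTER_CUBIC)
    cols=[(255,0,0),(0,255,0),(0,255,255),(255,255,255)]
    for e,col in zip(es,cols):
        h=model(c,e[0],e[1],re); cv2.polylines(o,[((h+.5-[u0,v0])*f).astype(int)],True,col,1)
    cv2.imwrite(out,o); return o
E
python3 - <<'E'
from ov import *
es=[(0,0),(0,-.006),(.003,-.005),(.006,.002)]
a=ov('s12',es,(325,185,390,250),6,'/tmp/a.png');b=ov('side0',es,(325,185,390,250),6,'/tmp/b.png')
cv2.imwrite('pics/ov12.png',np.hstack([a,b]))
E
```

```text
(no output)
```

View pics/ov12.png

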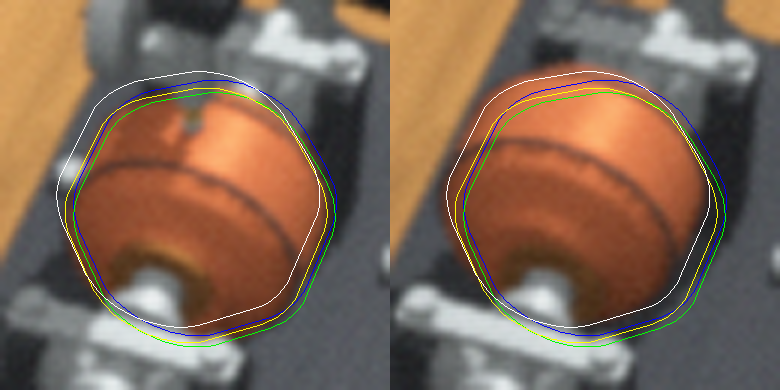

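The pot has dropped about 10 mm under the plunger. The fit gives an offset of about (+1, −7) mm against (+7, +3.5) at the start, and the turn agrees with the spokes (about 115°), so the low side is on top now. Next, roughly +185° in two gentle strokes.

Request:
drive_tool(
  moves="0.04 0 -0.02 0 1;0.027 0 -0.03 0 1;0 0 -0.04 0 1;0 0 -0.04 0 1;0 0 -0.028 0 1;0.004 0 0 0 1;0.004 0 0 0 1;0.005 0 0 0 1;0.005 0 0 0 1;0.005 0 0 0 1;0.005 0 0 0 1;0.005 0 0 0 1;0.005 0 0 0 1;0.005 0 0 0 1;0 0 0 0 1",
)

```text
time: 21.65
ee_pos: [0.546, 0.0412, 0.1281]
eef_rot: [0.523, 0.476, -0.523, 0.476]
ft_force: [-1.1, 0.3, -1.2]
width: 0.0005
```

Request:
drive_tool(
  moves="0.005 0 0 0 1;0.005 0 0 0 1;0.005 0 -0.002 0 1;0.005 0 -0.003 0 1;0.005 0 -0.004 0 1;0.004 0 -0.004 0 1;0.004 0 -0.005 0 1;0.003 0 -0.005 0 1;0.002 0 -0.005 0 1;0.001 0 -0.006 0 1;0 0 -0.005 0 1;0 0 0 0 1",
)

```text
time: 23.15
ee_pos: [0.5848, 0.0408, 0.0889]
eef_rot: [0.523, 0.476, -0.523, 0.476]
ft_force: [-0.3, -0.1, 0.5]
width: 0.0005
```

```bash
python3 v2.py 13
```

```text
23.15 [0.58481033 0.04083079 0.088877  ] [-0.34039563 -0.10557788  0.49308477]
```

View pics/v13.png

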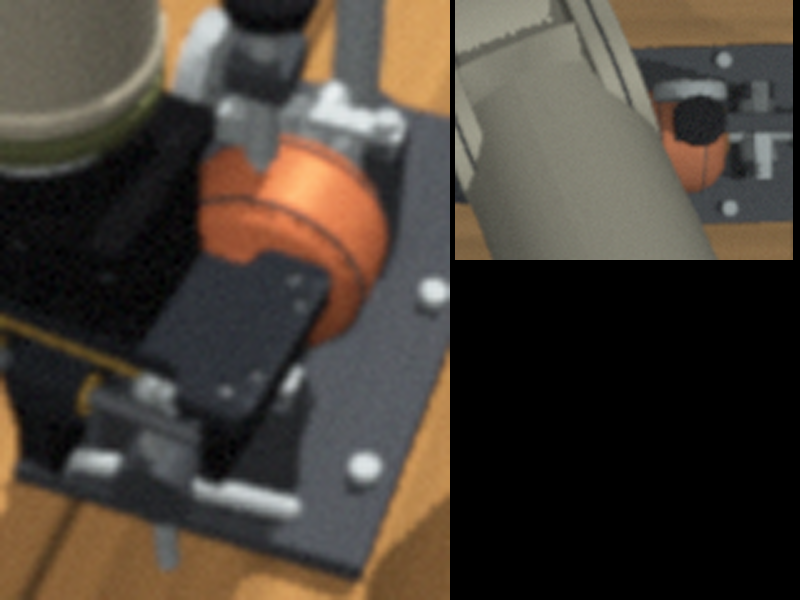

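The pot has swung to −x (right edge at 388) and the spokes are square. Retracting to look.

Request:
drive_tool(
  moves="-0.002 0 0.01 0 1;0 0 0.05 0 1;0 0 0.05 0 1;0 0 0.05 0 1;-0.05 0 0.03 0 1;-0.05 0 0 0 1;-0.05 0 0 0 1;0 0 0 0 1",
)

```text
time: 24.25
ee_pos: [0.4306, 0.0411, 0.2807]
eef_rot: [-0.523, -0.474, 0.523, -0.478]
ft_force: [1.3, -0.1, 0.1]
width: 0.0003
```

```bash
python3 v2.py 14; python3 - <<'E'
from ov import *
es=[(0,0),(-.006,0),(-.006,.005)]
a=ov('s14',es,(325,185,390,250),6,'pics/ov14.png')
E
```

```text
24.25 [0.43057221 0.04110226 0.28065203] [ 1.34093824 -0.05669821  0.05823042]
```

View pics/v14.png

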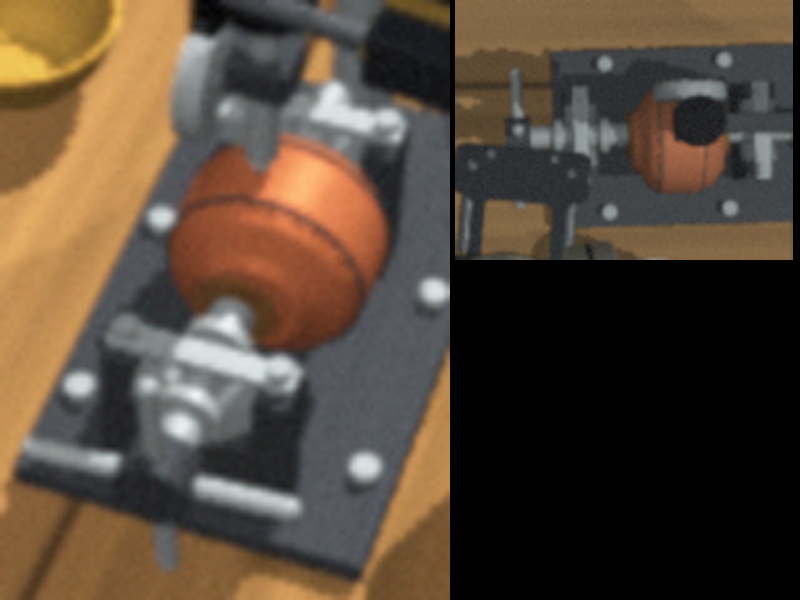

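View pics/ov14.png

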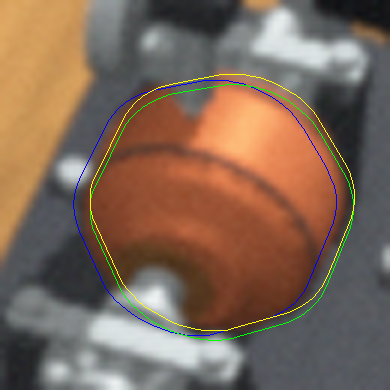

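```bash
python3 - <<'E'
from ang import *
ang('s14',[(25,448),(300,505),(168,570)],5,(305,170))
ang('s12',[(33,410),(287,545),(113,547)],5,(305,170))
E
cat > cen.py <<'E'
# automatic edge-based centre: maximise gradient along model circle outline w/ scale
from pot import *
def hull_score(c,g,ex,ez,re,rb):
    th=np.linspace(0,2*np.pi,90); P=[]
    for y,rr in((-.035,re),(-.014,rb),(.014,rb),(.035,re)):
        P+=[O+X*(ex+rr*np.cos(t))+Y*y+Zv*(ez+rr*np.sin(t)) for t in th]
    h=cv2.convexHull(proj(c,P).astype(np.float32))[:,0]
    # resample
    h=np.vstack([h,h[:1]]); d=np.r_[0,np.cumsum(np.linalg.norm(np.diff(h,axis=0),axis=1))]
    s=np.linspace(0,d[-1],200); x=np.interp(s,d,h[:,0]); y=np.interp(s,d,h[:,1])
    return g,x,y
def score(c,red,p):
    # contrast of redness inside vs outside
    ex,ez,re=p
    def samp(k):
        _,x,y=hull_score(c,None,ex,ez,re*k,.042*k); return cv2.remap(red,x.astype(np.float32)[None],y.astype(np.float32)[None],1)[0],y
    i,_=samp(.93); o,y=samp(1.07); return np.clip(i-o,-20,60)
def fit(tag,names=None):
    c=load(tag); im=cv2.GaussianBlur(c['color'],(3,3),0).astype(np.float32); red=im[...,0]/(im.sum(2)+30)*200
    best=None
    for re in(.024,.028,.032):
        for ex in np.arange(-.012,.0121,.001):
            for ez in np.arange(-.012,.0121,.001):
                v=np.sum(score(c,red,(ex,ez,re)))
                if best is None or v>best[0]: best=(v,ex,ez,re)
    return best
if __name__=='__main__':
    import sys
    for t in sys.argv[1:]: print(t,np.round(fit(t),4))
E
python3 cen.py side0 s10 s12 s14
```

```text
s14 alpha mod 90 = 6.469371005462523 cost 1.2972002118214316 [-0.79984891 -0.11482436]
s12 alpha mod 90 = 69.56765918561918 cost 1.0523076931164443 [-0.30478819  0.17392537]
side0 [3.7854475e+03 7.0000000e-03 4.0000000e-03 2.8000000e-02]
s10 [ 3.744635e+03  6.000000e-03 -1.000000e-03  2.800000e-02]
s12 [ 3.6860691e+03  2.0000000e-03 -4.0000000e-03  2.4000000e-02]
s14 [ 3.7073325e+03 -3.0000000e-03  4.0000000e-03  2.8000000e-02]
```

Three well-seated fits, (7,4), (2,−4) and (−3,4) mm, lie on a circle of radius about 5.6 mm. Their steps of 116° match the spokes (114° and 117°). The high side is therefore at about −64°, so I turn about +64° until the spoke is near 70°.

Request:
drive_tool(
  moves="0.05 0 -0.02 0 1;0.04 0 -0.03 0 1;0 0 -0.04 0 1;0 0 -0.04 0 1;0 0 -0.021 0 1;0.004 0 0 0 1;0.005 0 0 0 1;0.005 0 0 0 1;0.005 0 0 0 1;0.005 0 0 0 1;0.005 0 0 0 1;0.005 0 -0.001 0 1;0.005 0 -0.002 0 1;0.005 0 -0.002 0 1;0.004 0 -0.003 0 1;0 0 0 0 1",
)

```text
time: 26.35
ee_pos: [0.5711, 0.0412, 0.1199]
eef_rot: [0.523, 0.476, -0.523, 0.476]
ft_force: [-0.3, 0.7, 0.5]
width: 0.0006
```

Request:
drive_tool(
  moves="0.004 0 -0.003 0 1;0.003 0 -0.004 0 1;0.003 0 -0.004 0 1;0.002 0 -0.003 0 1;0 0 0 0 1;-0.004 0 0.01 0 1;0 0 0.05 0 1;0 0 0.05 0 1;-0.05 0 0.06 0 1;-0.05 0 0.02 0 1;-0.05 0 0 0 1;0 0 0 0 1",
)

```text
time: 27.85
ee_pos: [0.4365, 0.0413, 0.2858]
eef_rot: [-0.523, -0.474, 0.523, -0.478]
ft_force: [0.4, -0.6, -0.0]
width: 0.0006
```

```bash
python3 v2.py 15; python3 cen.py s15
```

```text
27.85 [0.43654116 0.04128977 0.28584309] [ 0.37454072 -0.57858845 -0.0044271 ]
s15 [3.7914463e+03 2.0000000e-03 7.0000000e-03 2.8000000e-02]
```

View pics/v15.png

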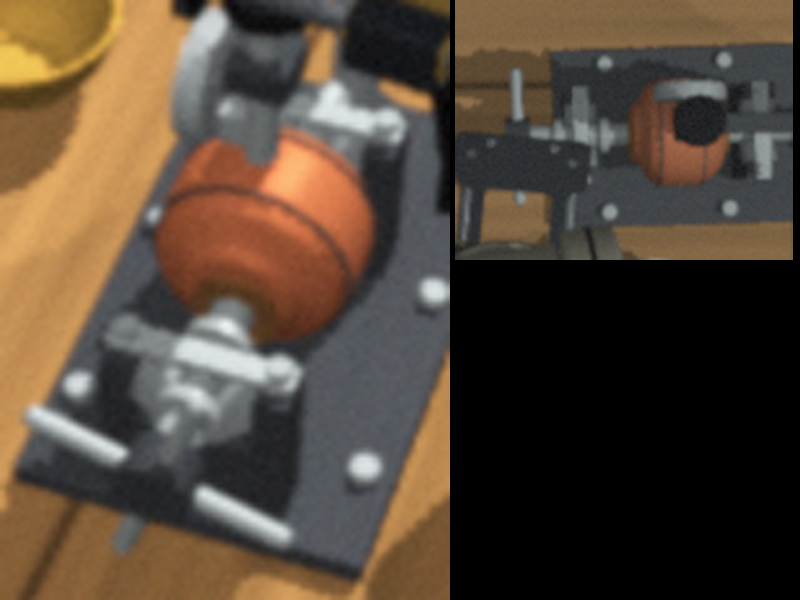

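```bash
python3 - <<'E'
from h import *
for t,(u,v) in {'t12':(699,119),'t15':(699,120)}.items(): print(atz(load(t),290+(u-455)/2.6,190+v/2.6,.218))
a=load('t15')['color'][130:330,230:480,::-1]; cv2.imwrite('pics/f.png',cv2.resize(a,None,fx=3,fy=3,interpolation=cv2.INTER_CUBIC))
E
python3 cen.py s12 s15
```

```text
[ 0.54742509 -0.0863407   0.218     ]
[ 0.54675069 -0.08633105  0.218     ]
s12 [ 3.6860691e+03  2.0000000e-03 -4.0000000e-03  2.4000000e-02]
s15 [3.7914463e+03 2.0000000e-03 7.0000000e-03 2.8000000e-02]
```

View pics/f.png

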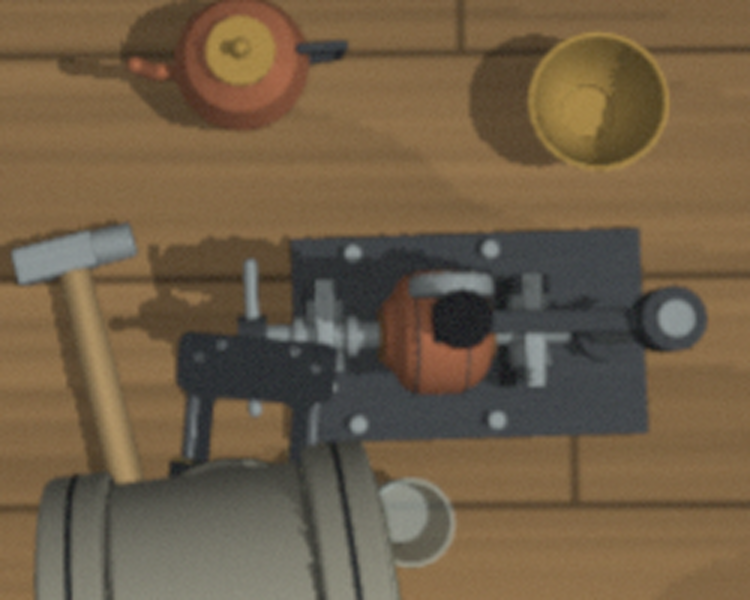

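The bystanders are unmoved. The pad is about 3 mm (0.02 rad) from the stop line, the pot offset fits straight up, and the robot is clear of everything. Handing in.

```bash
python3 -c "
from bench import r,ticket
print(r.read_state()['ft_force']); print(ticket.close_job())"
```

```text
[-0.00164619 -0.43912162 -0.05733031]
the job is handed in; nothing more can be done
None
```

I handed the job in at about 28 s with the pot's high side under the plunger. The dial was edge-on to both cameras, so I never read the gauge. The low and high sides are inferred from the pot's outline and the spoke angles.

**What I did:** I swung the arm to its stop with the pad caged between the jaws. Then I pressed the head down until the force rose to 30 N with the fingertips at pad height 0.218 m. I turned the star wheel about 115° to bring the low side up, then about 180° further to bring the high side up.

**Last checks:**
- **Pot:** its centre sits about 5.5 mm straight above the fitted axis, after about 5.5 mm below it at the low side. The steps between outline fits (116°) agree with the spoke angles (114° and 117°).
- **Gauge arm:** the pad measured about 3 mm from the stop line, or 0.02 rad against the 0.06 allowed. It may have shifted slightly during the press.
- **Surroundings:** the bystanders look unmoved, the robot is clear, and the copper was not knowingly touched.

**What went wrong on the way:** I pushed one early stroke too low on the spokes. That stroke yawed the arbor by about 4 mm at the hub, and the next push jammed on a spoke end at 37 N. I backed off and pushed near the spoke tips, following the arc downward. The arbor then settled, with the hub within about 2 mm of its place in the later pictures.

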